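Find the parts case that rattles

TASK

One of the three sealed parts cases has a loose steel slug in it that rolls and knocks from end to end; the other two are packed tight, and nothing outside shows which is which. Going from the left case to the right one as the robot sees them, lift each off the bench and rock it to try it, far end well down (about 30 degrees) and then far end well up, and stand it back where it was (the right one may stay in the grip if it is the rattler). Finish holding the case that rattles, level and still in the gripper, centred over the blue outlet box and a hand's breadth above its rim, with the two quiet cases standing in their places and the box and the fittings on the bench left where they are; do not let go at the end.

Things in the scene. Friction and masses are not known exactly. Their poses are not given: they have to be found in the camera images.
- case_left: Left one (most +y): sealed grey parts case, orange lid, 160 mm long (x) x 56 wide (y) x 60 high, 0.42 to 0.53 kg full; origin: centre of its underside, z up, +x to its far end (within 26 degrees of straight ahead at start). Grip it across the 56 mm width at mid-length, 30 to 35 mm above the underside. All three cases look alike.
- case_middle: Middle one: sealed grey parts case, orange lid, 160 mm long (x) x 56 wide (y) x 60 high, 0.42 to 0.53 kg full; origin: centre of its underside, z up, +x to its far end (within 26 degrees of straight ahead at start). In the rattler a 39 mm, 250 g steel ball rolls freely, its centre up to 56 mm either side of mid-length: tipped, it goes to the lower end and knocks. Any of the three may be it.
- case_right: Right one (most -y): sealed grey parts case, orange lid, 160 mm long (x) x 56 wide (y) x 60 high, 0.42 to 0.53 kg full; origin: centre of its underside, z up, +x to its far end (within 26 degrees of straight ahead at start). In the two quiet cases 250 g of tight packing stays at mid-length.
- outlet_box: blue plastic outlet box, 102 x 102 mm, 54 mm high, open on top, loose on the bench beyond the cases; origin at the centre of its underside. The rattling case is held over it, lowest point about 80 to 100 mm above the rim; do not touch it.
- bushing: brass bushing, a ring 34 mm across and 18 mm high, loose on the bench on the right beyond the cases; origin at the centre of its underside. Leave it alone.
- coupling: galvanized conduit coupling, a tube 36 mm across standing 40 mm high, loose on the bench on the left beyond the cases; origin at the centre of its underside. Leave it alone.
There are look-alikes about, which are no part of the job. What is shaped like the case_right but green is not meant. Leave any pink look-alike of the case_middle alone.

How it is judged:
By the outcome, as a careful person would: the job done as asked, in the order asked, and still so for the second after the job is handed in, while the arm keeps its last pose, push and grip.
It also fails if it takes over 72 s, if anything falls off the work surface, if the arm or the gripper's body presses on something with over 40 N, if the wrist force passes 120 N, or if a joint passes its speed limit or range.

ROBOT

A 6-joint arm with a two-finger parallel gripper is mounted at the origin on the work surface. World frame = base frame: x ahead of the robot, y to its left, z up, the work surface at z = 0. Lengths are in m, angles in rad, forces in N, time in s.
With the tool pointing down it reaches from about 0.35 to 0.775 m from the base axis. Payload 7.3 kg.
Tool frame: the origin (TCP) lies at the very end of the fingers, on their centre line; the grasp point (between the pads) lies 19 mm behind it (robot.pinch_z is the distance from the TCP to the grasp point, in m); z points along the fingers, y is the line along which they close (so a half turn about z gives the same grasp; the last joint's range is limited). The gripper opens to 92 mm and grips with 3 to 60 N. Pads are 19 mm wide; open, the fingers measure 130 mm over their backs; the gripper's body (75 mm by 190 mm) begins 47 mm behind the grasp point.
Start: joints at [1.029, 0.342, 1.524, -0, 1.275, -0.146], TCP at [0.202, 0.484, 0.227] pointing down, gripper open.
Joint ranges: [-2.53, 2.53], [-0.77, 2.02], [0.04, 2.7], [-1, 4.14], [0.28, 2.66], [-3.11, 3.11]. Speed limits (rad/s): [2.57, 2.57, 3.14, 3.14, 3.14, 3.14].

INTERFACE

Orientations are given as [roll, pitch, yaw] about the fixed x, y, z axes, in that order (R = Rz(yaw) Ry(pitch) Rx(roll)).
In Python, from cell import robot gives the robot as it stands.
- The arm moves only by the tool move_arm, never from a script. Its argument "motion" is a list of rows, each a list of 6 numbers: the shift along the tool's x, y, z in units of 0.1 m (1.0 is 0.1 m), then the turn, a rotation vector about the tool's x, y, z in units of pi rad (1.0 is pi rad). In form: [[dx, dy, dz, rx, ry, rz], ...]. A call has 1 to 12 rows; each row is the pose to reach, as a shift and turn from the pose commanded when the call began, along the tool's axes at that moment, turning the shorter way round; what a row does not reach only later rows make up. A row lasts 1/8 s, in which the tool goes at most 62.5 mm and 10.7 degrees, less where a joint would pass 70% of its speed; a pose out of reach is approached as far as the arm can. A call with a number of a shift or a turn outside -1 to 1 is refused whole. A call with a gripper value outside its range is refused whole. "fingers" is the opening, from -1 (shut) to 1 (fully open), set as the call begins (left out, the last holds). The fingers move at their own pace and stop on an object; "newtons" is the grip in N (left out, the last holds). Time passes only in rows, so rows that repeat a pose let the fingers close. It gives the time, the measured TCP pose, the force, the opening and the grip force at its end, in the units of the state.
- robot.observe(): the state, without advancing time (a new reading comes with each control period).
- robot.read_camera(name): name is "scene" or "top"; returns a dict with "image" (420x560x3 uint8, red, green, blue), "range_z" (420x560 float32, m along the optical axis (not along the pixel's ray), 0 where there is no reading), "vfov" (degrees; the focal length in pixels is half the picture's height over the tangent of half this angle, whatever the lens; pixels are square), "cx", "cy" (the principal point, pixels), "k1" (the pictures are not rectified: a ray, as slopes to the right and down, at radius r is drawn at 1 + k1 r^2 times it, then the intrinsics apply), "extrinsics" (4x4, takes a point from camera to world coordinates). Camera axes: x right, y up, looking along -z (the intrinsics and any distortion apply to the point x, -y, -z); pixel columns grow to the right and rows downward; lengths in m; the calibration is good to about 2 mm. A picture is of the moment at which its call begins.
- robot.hand_in(): hands the job in; it is judged then, once.
The state is a dict: "time": time; "qpos": joint angles; "qvel": joint speeds; "joint_efforts": joint torques, N m; "tool_pos": TCP position; "tool_rot": TCP orientation; "contact_force": force on the tool from outside, world axes, zero at the start; "torque": the same for the moment, N m; "opening": finger opening in m; "grip_force": force on a finger pad.
Only numpy, scipy, OpenCV 4.12 (cv2) and the standard library are available. Lean on these libraries where they do the work, as an engineer would, in place of code of your own. Each camera call takes 0.05 s, during which the arm holds its last target. There are 200 camera calls.

## Working session

There is one attempt and no reset: what is moved stays moved. The work goes in short steps, Python scripts to look and compute and a tool call to move; the robot and the scene stay as the last step left them, time stands still between calls to the robot, and variables do not carry over. Pictures are saved under pics/ and viewed, at most 10 in all, crops included, and the job is handed in when it is done.

Besides the shell and the picture viewer there is one more tool, called after ">>>" in YAML: its name, and indented under it one key for each argument. move_arm: Moves the arm, as the interface text tells. Shifts and turns lie within -1 to 1; 1 stands for 0.1 m of shift or pi rad of turn. Its arguments: {"type":"object","properties":{"motion":{"type":"array"},"fingers":{"type":"number"},"newtons":{"type":"number"}},"required":["motion"]}

```bash
mkdir -p pics && ls && cat > h.py <<'E'
import numpy as np, cv2
from cell import robot
def snap(name,fn=None):
    c=robot.read_camera(name)
    if fn: cv2.imwrite('pics/'+fn,cv2.cvtColor(c["image"],cv2.COLOR_RGB2BGR))
    return c
def cloud(c):
    H,W=c["range_z"].shape
    f=H/2/np.tan(np.radians(c["vfov"])/2)
    v,u=np.mgrid[0:H,0:W].astype(float)
    K=np.array([[f,0,c["cx"]],[0,f,c["cy"]],[0,0,1.]])
    p=cv2.undistortPoints(np.stack([u.ravel(),v.ravel()],1)[:,None],K,np.array([c["k1"],0,0,0,0.]))[:,0]
    z=c["range_z"].ravel()
    P=np.stack([p[:,0]*z,-p[:,1]*z,-z,np.ones_like(z)],1)@np.array(c["extrinsics"]).T
    P=P[:,:3].reshape(H,W,3); P[c["range_z"]==0]=np.nan
    return P
E
python3 - <<'E'
from h import *
for n in ("top","scene"):
    c=snap(n,n+"0.png"); np.savez(n+"0.npz",**c); print(n,c["vfov"],c["k1"],np.round(c["extrinsics"],3).tolist())
s=robot.observe(); print(s); print(robot.pinch_z)
E
```

```text
pics
top 51.81290709240643 -0.08187764838598388 [[-0.013, 0.998, -0.058, 0.523], [-1.0, -0.012, 0.005, -0.043], [0.004, 0.058, 0.998, 1.085], [0.0, 0.0, 0.0, 1.0]]
scene 54.87272964207266 -0.07967972220963618 [[-0.067, -0.728, 0.683, 1.132], [0.998, -0.056, 0.038, -0.042], [0.01, 0.684, 0.73, 0.616], [0.0, 0.0, 0.0, 1.0]]
{'time': 0.1, 'qpos': array([ 1.02898804e+00,  3.42703165e-01,  1.52493081e+00, -4.13297720e-06,
        1.27541085e+00, -1.46006581e-01]), 'qvel': array([ 0.00017049, -0.00059811, -0.0037156 ,  0.00094174,  0.0023774 ,
        0.00070068]), 'joint_efforts': array([ 9.72886191e-04, -4.32004201e+01, -2.44694334e+01,  7.18441280e-02,
        5.27125492e-02, -3.74971717e-05]), 'tool_pos': array([0.20220303, 0.48409633, 0.2260852 ]), 'tool_rot': array([-3.14015535e+00, -2.07364364e-04,  2.74579200e+00]), 'contact_force': array([-0.47460468,  0.19080724, -0.34395671]), 'torque': array([-0.01561437,  0.00391333,  0.05437591]), 'grip_force': 0.0, 'opening': 0.09198550865206363}
0.0188
```

View pics/top0.png

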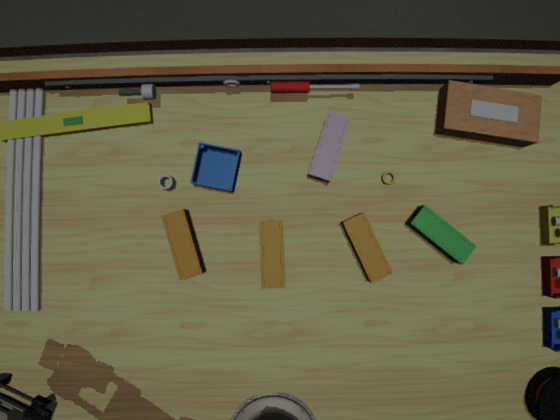

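View pics/scene0.png

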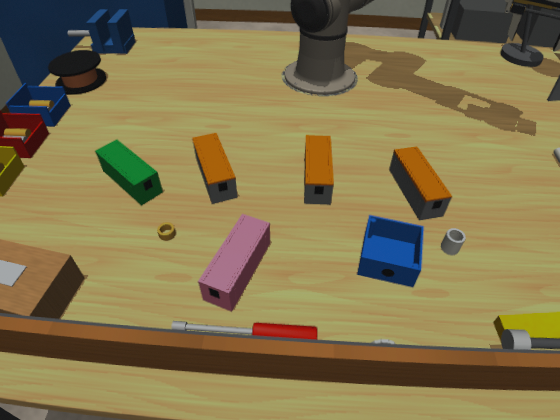

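The top view shows the orange cases at about (183,244), (272,254) and (367,247), the blue box at (217,168), the coupling at (167,182) and the bushing at (388,178). The green (443,234) and pink (329,147) look-alikes are to be left alone.

```bash
cat >> h.py <<'E'
def cases(c):
    P=cloud(c); hsv=cv2.cvtColor(c["image"],cv2.COLOR_RGB2HSV)
    m=((hsv[...,0]>=8)&(hsv[...,0]<=20)&(hsv[...,1]>170)&(P[...,2]>.045)&(P[...,2]<.30)&(P[...,0]<.62)).astype(np.uint8)
    n,l,st,_=cv2.connectedComponentsWithStats(m)
    out=[]
    for i in range(1,n):
        if st[i,4]<300: continue
        q=P[l==i]; z=np.median(q[:,2]); (cx,cy),(w,h),a=cv2.minAreaRect(q[np.abs(q[:,2]-z)<.006][:,:2].astype(np.float32)*1000)
        if w<h: a+=90; w,h=h,w
        a=(a+90)%180-90
        out.append((round(cx/1000,4),round(cy/1000,4),round(float(z),4),round(w),round(h),round(a,1),int(st[i,4])))
    return sorted(out,key=lambda t:-t[1])
E
python3 - <<'E'
from h import *
for n in ("top","scene"):
    c=dict(np.load(n+"0.npz")); print(n,*cases(c),sep="\n")
    P=cloud(c); hsv=cv2.cvtColor(c["image"],cv2.COLOR_RGB2HSV)
    m=(hsv[...,0]>100)&(hsv[...,0]<125)&(hsv[...,1]>120)&(P[...,0]>.5)&(P[...,0]<.8)&(abs(P[...,1])<.3)
    q=P[m&(P[...,2]>.046)&(P[...,2]<.07)]; print("box",np.median(q[:,2]),cv2.minAreaRect(q[:,:2].astype(np.float32)*1000))
    t=P[(abs(P[...,0]-.45)<.06)&(abs(P[...,1]+.13)<.03)] ; print("table z",np.nanmedian(t[:,2]))
E
```

```text
top
box 0.0539821933667084 ((673.4724731445312, 128.83279418945312), (101.349365234375, 101.2603988647461), 77.82669830322266)
table z 0.00070441776203789
scene
(0.4866, 0.2108, 0.059, 162, 59, 16.2, 1468)
(0.462, -0.0041, 0.0598, 163, 57, 1.1, 1300)
(0.4744, -0.2315, 0.0595, 162, 57, 24.6, 1322)
box 0.05243110579895072 ((674.1093139648438, 131.0252685546875), (100.81461334228516, 104.39375305175781), 78.2774658203125)
table z 0.00031387505666358173
```

```bash
cat >> h.py <<'E'
from scipy.spatial.transform import Rotation as Ro
def to(x,y,z,yaw_deg,pitch=0):
    "row (move_arm units) from the present pose to TCP x,y,z, tool down with tool x along yaw; pitch>0: far end up"
    s=robot.observe(); R0=Ro.from_euler('xyz',s["tool_rot"])
    R=Ro.from_euler('z',yaw_deg,degrees=True)*Ro.from_euler('x',np.pi)*Ro.from_euler('y',pitch,degrees=True)
    d=R0.inv().apply(np.array([x,y,z])-s["tool_pos"])/.1
    print("t",round(s["time"],2),"tcp",np.round(s["tool_pos"],4),"rot",np.round(np.degrees(s["tool_rot"]),1),"row",np.round(d,3),np.round((R0.inv()*R).as_rotvec()/np.pi,4))
E
python3 - <<'E'
import h
from h import *
src=open('h.py').read()
c=dict(np.load("top0.npz")); P=cloud(c)
hsv=cv2.cvtColor(c["image"],cv2.COLOR_RGB2HSV)
for (u,v) in ((183,244),(272,254),(367,247)):
    print(hsv[v,u],np.round(P[v,u],4))
    m=((P[...,2]>.045)&(P[...,2]<.075)).astype(np.uint8); n,l=cv2.connectedComponents(m)
    q=P[(l==l[v,u])]; print(l[v,u],cv2.minAreaRect(q[:,:2].astype(np.float32)*1000))
to(.4866,.2108,.18,16.5)
R0=Ro.from_euler('xyz',robot.observe()["tool_rot"]); print(R0.as_matrix().round(3))
E
```

```text
[ 19 154 121] [0.4888 0.203  0.0637]
101 ((488.22125244140625, 207.9853973388672), (159.39657592773438, 59.48847198486328), 16.599876403808594)
[ 21 142 122] [ 0.4631 -0.0074  0.0639]
103 ((462.84002685546875, -6.006801605224609), (157.93675231933594, 57.30801010131836), 1.260697364807129)
[ 21 146 122] [ 0.4763 -0.2322  0.062 ]
102 ((475.4051818847656, -234.26161193847656), (160.7874755859375, 58.69149398803711), 24.98203468322754)
t 0.1 tcp [0.2022 0.4841 0.2261] rot [-179.9   -0.   157.3] row [-3.678 -1.425  0.462] [-3.000e-04  5.000e-04  7.823e-01]
[[-0.923  0.386 -0.001]
 [ 0.386  0.923 -0.001]
 [ 0.    -0.001 -1.   ]]
```

>>> move_arm:
  motion:
    - [-0.5,-0.5,0,0,0,0.05]
    - [-1,-1,0,0,0,0.11]
    - [-1,-1,0,0,0,0.17]
    - [-1,-1,0,0,0,0.23]
    - [-1,-1,0,0,0,0.26]
  fingers: 1
  newtons: 55

```text
time: 0.72
tool_pos: [0.2562, 0.3531, 0.2266]
tool_rot: [-3.141, 0.0, 1.924]
contact_force: [-0.0, -0.7, 0.2]
opening: 0.0918
grip_force: 0.0
```

```bash
python3 -c "
from h import *
to(.4874,.2094,.15,16.4)"
```

```text
t 0.72 tcp [0.2562 0.3531 0.2266] rot [-180.     0.   110.2] row [-2.148  1.673  0.766] [-1.000e-04  1.000e-04  5.213e-01]
```

>>> move_arm:
  motion:
    - [-0.5,0.5,0.1,0,0,0.05]
    - [-1,1,0.2,0,0,0.11]
    - [-1,1,0.2,0,0,0.11]

```text
time: 1.1
tool_pos: [0.387, 0.2934, 0.2058]
tool_rot: [-3.141, 0.001, 1.579]
contact_force: [-0.5, -0.2, -0.9]
opening: 0.0917
grip_force: 0.0
```

```bash
python3 -c "
from h import *
to(.4874,.2094,.13,16.4)"
```

```text
t 1.1 tcp [0.387  0.2934 0.2058] rot [-180.     0.    90.5] row [-0.848  0.998  0.758] [-0.000e+00  4.000e-04  4.116e-01]
```

>>> move_arm:
  motion:
    - [-0.4,0.5,0.3,0,0,0.06]
    - [-0.85,1,0.5,0,0,0.12]
    - [-0.85,1,0.76,0,0,0.18]
    - [-0.85,1,0.76,0,0,0.24]
    - [-0.85,1,0.76,0,0,0.3]
    - [-0.85,1,0.76,0,0,0.36]
    - [-0.85,1,0.76,0,0,0.412]
    - [-0.85,1,0.76,0,0,0.412]
    - [-0.85,1,0.76,0,0,0.412]

```text
time: 2.22
tool_pos: [0.4855, 0.2116, 0.1307]
tool_rot: [-3.141, 0.0, 0.293]
contact_force: [-0.1, 0.1, -0.2]
opening: 0.0917
grip_force: 0.0
```

```bash
python3 -c "
from h import *
to(.4874,.2094,.0135,16.4)
c=snap('scene','s1.png'); print(cases(c)); print(robot.observe()['qpos'])"
```

```text
t 2.23 tcp [0.4855 0.2116 0.1307] rot [-180.     0.    16.8] row [0.012 0.027 1.172] [-0.0001  0.0001  0.0023]
[(0.4879, 0.2105, 0.0589, 163, 60, 16.7, 1461), (0.4622, -0.0041, 0.0598, 163, 57, 1.3, 1303), (0.4735, -0.2318, 0.0596, 163, 57, 24.4, 1319)]
[2.65973857e-01 4.47475957e-01 1.64827846e+00 1.52357439e-04
 1.04606560e+00 1.54408107e+00]
```

View pics/s1.png

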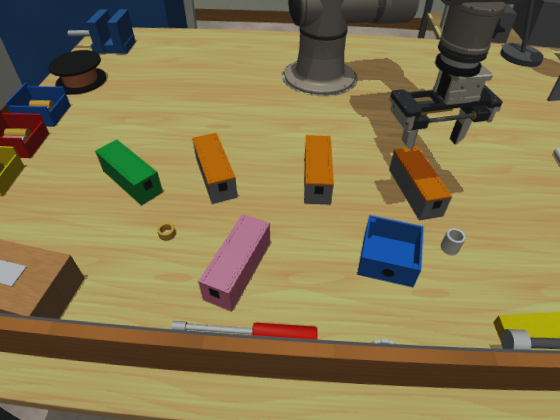

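The gripper is straddling the left case at about (425,175), aligned with it and above it.

>>> move_arm:
  motion:
    - [0.01,0.02,0.4,0,0,0]
    - [0.01,0.02,0.8,0,0,0]
    - [0.01,0.02,1,0,0,0]
    - [0.01,0.02,1,0,0,0]

```text
time: 2.78
tool_pos: [0.4863, 0.2094, 0.0294]
tool_rot: [-3.141, 0.004, 0.291]
contact_force: [0.3, -0.7, -0.7]
opening: 0.0916
grip_force: 0.0
```

>>> move_arm:
  motion:
    - [0,0,0.17,0,0,0]
    - [0,0,0.17,0,0,0]
    - [0,0,0.17,0,0,0]

```text
time: 3.15
tool_pos: [0.4881, 0.2099, 0.0149]
tool_rot: [-3.142, -0.002, 0.29]
contact_force: [-0.6, 0.2, -0.1]
opening: 0.0919
grip_force: 0.0
```

>>> move_arm:
  motion:
    - [0,0,0,0,0,0]
    - [0,0,0,0,0,0]
    - [0,0,0,0,0,0]
    - [0,0,0,0,0,0]
    - [0,0,0,0,0,0]
    - [0,0,0,0,0,0]
  fingers: -1
  newtons: 55

```text
time: 3.9
tool_pos: [0.4874, 0.2098, 0.0138]
tool_rot: [-3.141, -0.0, 0.289]
contact_force: [0.3, 1.5, 1.4]
opening: 0.0559
grip_force: 55.0
```

>>> move_arm:
  motion:
    - [0,0,-0.2,0,0,0]
    - [0,0,-0.5,0,0,0]
    - [0,0,-0.8,0,0,0]
    - [0,0,-1,0,0,0]
    - [0,0,-1,0,-0.05,0]
    - [0,0,-1,0,-0.1,0]
    - [0,0,-1,0,-0.15,0]
    - [0,0,-1,0,-0.175,0]
    - [0,0,-1,0,-0.175,0]
    - [0,0,-1,0,-0.175,0]
    - [0,0,-1,0,-0.175,0]
    - [0,0,-1,0,-0.175,0]

```text
time: 5.4
tool_pos: [0.4873, 0.2097, 0.1144]
tool_rot: [-3.142, 0.548, 0.289]
contact_force: [0.8, 0.5, -3.9]
opening: 0.056
grip_force: 55.0
```

```bash
cat >> h.py <<'E'
def feel():
    s=robot.observe(); R0=Ro.from_euler('xyz',s["tool_rot"])
    print("t",round(s["time"],2),s["tool_pos"].round(4),"rot",np.degrees(s["tool_rot"]).round(1),"F",s["contact_force"].round(2),"T world",s["torque"].round(3),"T tool",R0.inv().apply(s["torque"]).round(3),"F tool",R0.inv().apply(s["contact_force"]).round(2),"q",s["qpos"].round(2),"eff",s["joint_efforts"].round(2),"open",round(s["opening"],4))
E
python3 -c "
from h import *
feel(); feel()"
```

```text
t 5.4 [0.4873 0.2097 0.1144] rot [-180.    31.4   16.6] F [ 0.75  0.51 -3.9 ] T world [ 0.173 -0.566  0.023] T tool [-0.008  0.592 -0.022] F tool [ 2.77 -0.27  2.88] q [ 0.27  0.79  1.18 -0.01  1.71  1.55] eff [-1.000e-02 -6.267e+01 -2.150e+01 -3.000e-02  3.050e+00 -2.000e-02] open 0.056
t 5.4 [0.4873 0.2097 0.1144] rot [-180.    31.4   16.6] F [ 0.75  0.51 -3.9 ] T world [ 0.173 -0.566  0.023] T tool [-0.008  0.592 -0.022] F tool [ 2.77 -0.27  2.88] q [ 0.27  0.79  1.18 -0.01  1.71  1.55] eff [-1.000e-02 -6.267e+01 -2.150e+01 -3.000e-02  3.050e+00 -2.000e-02] open 0.056
```

>>> move_arm:
  motion:
    - [0,0,0,0,0.05,0]
    - [0,0,0,0,0.1,0]
    - [0,0,0,0,0.15,0]
    - [0,0,0,0,0.2,0]
    - [0,0,0,0,0.25,0]
    - [0,0,0,0,0.3,0]
    - [0,0,0,0,0.35,0]
    - [0,0,0,0,0.35,0]
    - [0,0,0,0,0.35,0]
    - [0,0,0,0,0.35,0]
    - [0,0,0,0,0.35,0]
    - [0,0,0,0,0.35,0]

```text
time: 6.9
tool_pos: [0.493, 0.2112, 0.1358]
tool_rot: [-3.139, -0.515, 0.289]
contact_force: [-0.5, -0.1, -3.9]
opening: 0.056
grip_force: 55.0
```

```bash
python3 -c "
from h import *
feel()"
```

```text
t 6.9 [0.493  0.2112 0.1358] rot [-179.9  -29.5   16.6] F [-0.49 -0.05 -3.88] T world [-0.242  0.803 -0.017] T tool [-0.011 -0.838  0.015] F tool [-2.33 -0.08  3.14] q [0.25 0.27 2.08 0.08 0.28 1.46] eff [-1.000e-02 -3.620e+01 -2.091e+01  1.200e-01 -3.020e+00  2.000e-02] open 0.056
```

```bash
python3 -c "
from h import *
to(.4874,.2098,.1138,16.6)"
```

```text
t 6.9 tcp [0.493  0.2112 0.1358] rot [-179.9  -29.5   16.6] row [-0.159 -0.002  0.163] [-0.0007 -0.1641 -0.    ]
```

>>> move_arm:
  motion:
    - [-0.05,0,0.05,0,-0.05,0]
    - [-0.1,0,0.1,0,-0.1,0]
    - [-0.16,0,0.16,0,-0.15,0]
    - [-0.16,0,0.16,0,-0.164,0]
    - [-0.16,0,0.16,0,-0.164,0]
    - [-0.16,0,0.16,0,-0.164,0]
    - [-0.16,0,0.16,0,-0.164,0]

```text
time: 7.78
tool_pos: [0.4867, 0.2095, 0.1144]
tool_rot: [-3.14, -0.001, 0.29]
contact_force: [0.3, 0.3, -4.3]
opening: 0.0559
grip_force: 55.0
```

```bash
python3 -c "
from h import *
feel()
c=snap('scene','s2.png');feel();to(.4874,.2098,.0142,16.6)"
```

```text
t 7.78 [0.4867 0.2095 0.1144] rot [-1.799e+02 -1.000e-01  1.660e+01] F [ 0.27  0.26 -4.26] T world [-0.08   0.204 -0.05 ] T tool [-0.019 -0.218  0.05 ] F tool [ 0.33 -0.16  4.26] q [0.26 0.47 1.67 0.   1.   1.54] eff [-3.000e-02 -4.799e+01 -2.215e+01  4.000e-02 -1.100e-01  0.000e+00] open 0.0559
t 7.83 [0.4868 0.2095 0.1145] rot [-1.799e+02 -1.000e-01  1.660e+01] F [ 0.13 -0.76 -5.19] T world [-0.058  0.125 -0.039] T tool [-0.019 -0.137  0.039] F tool [-0.1   0.77  5.19] q [0.26 0.47 1.67 0.   1.01 1.54] eff [-1.000e-02 -4.807e+01 -2.211e+01  4.000e-02 -1.000e-01  0.000e+00] open 0.0553
t 7.83 tcp [0.4868 0.2095 0.1145] rot [-1.799e+02 -1.000e-01  1.660e+01] row [5.000e-03 1.000e-03 1.003e+00] [-0.0007 -0.0005  0.0002]
```

View pics/s2.png

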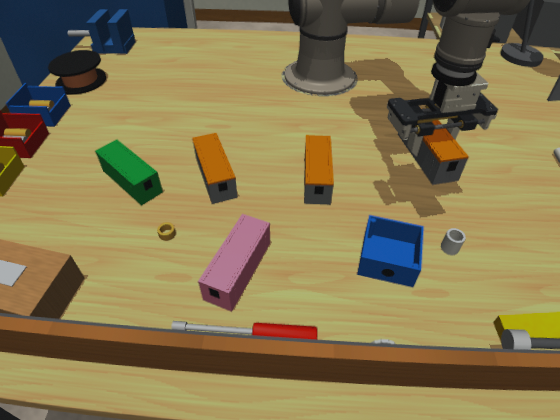

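>>> move_arm:
  motion:
    - [0.005,0,0.3,0,0,0]
    - [0.005,0,0.6,0,0,0]
    - [0.005,0,0.85,0,0,0]
    - [0.005,0,0.95,0,0,0]
    - [0.005,0,1,0,0,0]
    - [0.005,0,1,0,0,0]
    - [0.005,0,1,0,0,0]

```text
time: 8.7
tool_pos: [0.4882, 0.2101, 0.0151]
tool_rot: [-3.14, -0.002, 0.29]
contact_force: [0.5, -0.3, -4.8]
opening: 0.0558
grip_force: 55.0
```

```bash
python3 -c "
from h import *
feel()"
```

```text
t 8.7 [0.4882 0.2101 0.0151] rot [-1.799e+02 -1.000e-01  1.660e+01] F [ 0.52 -0.32 -4.81] T world [-0.019  0.057 -0.057] T tool [-0.002 -0.059  0.057] F tool [0.4  0.46 4.81] q [0.26 0.61 1.75 0.   0.77 1.54] eff [-0.000e+00 -5.060e+01 -1.735e+01  3.000e-02 -8.000e-02  0.000e+00] open 0.0558
```

>>> move_arm:
  motion:
    - [0,0,0,0,0,0]
    - [0,0,0,0,0,0]
    - [0,0,0,0,0,0]
    - [0,0,0,0,0,0]
    - [0,0,0,0,0,0]
  fingers: 1

```text
time: 9.32
tool_pos: [0.4876, 0.2099, 0.0143]
tool_rot: [-3.14, -0.001, 0.29]
contact_force: [-0.1, 0.1, 0.4]
opening: 0.0914
grip_force: 0.0
```

>>> move_arm:
  motion:
    - [0,0,-0.3,0,0,0]
    - [0,0,-0.7,0,0,0]
    - [0,0,-1,0,0,0]
    - [0,0,-1,0,0,0]
    - [0,0,-1,0,0,0]
    - [0,0,-1,0,0,0]

```text
time: 10.07
tool_pos: [0.4868, 0.2094, 0.113]
tool_rot: [-3.139, 0.002, 0.29]
contact_force: [0.3, 0.5, -0.3]
opening: 0.0916
grip_force: 0.0
```

```bash
python3 -c "
from h import *
feel()
c=snap('scene','s3.png');feel();print(cases(c)); snap('top','t3.png');feel();to(.4624,-.005,.1138,1.2)"
```

```text
t 10.07 [0.4868 0.2094 0.113 ] rot [-1.799e+02  1.000e-01  1.660e+01] F [ 0.3   0.49 -0.27] T world [-0.088  0.112  0.039] T tool [-0.053 -0.133 -0.039] F tool [ 0.42 -0.38  0.27] q [0.26 0.47 1.67 0.   1.01 1.54] eff [ 2.000e-02 -4.642e+01 -2.090e+01  4.000e-02 -8.000e-02 -0.000e+00] open 0.0916
t 10.12 [0.4869 0.2095 0.1131] rot [-1.799e+02  1.000e-01  1.660e+01] F [-0.03 -0.09  0.21] T world [-0.049  0.17  -0.028] T tool [ 0.002 -0.177  0.029] F tool [-0.06  0.08 -0.21] q [0.26 0.47 1.67 0.   1.01 1.54] eff [ 1.000e-02 -4.624e+01 -2.081e+01  4.000e-02 -8.000e-02 -0.000e+00] open 0.0917
[(0.4876, 0.2105, 0.059, 162, 59, 16.3, 1406), (0.4618, -0.0042, 0.0599, 163, 57, 1.2, 1303), (0.4734, -0.2319, 0.0595, 165, 57, 24.4, 1317)]
t 10.18 [0.487  0.2095 0.1132] rot [-1.799e+02  1.000e-01  1.660e+01] F [-0.76 -0.55  0.02] T world [-0.041  0.208  0.006] T tool [ 0.021 -0.211 -0.005] F tool [-0.89  0.31 -0.02] q [0.26 0.47 1.67 0.   1.01 1.54] eff [ 1.000e-02 -4.611e+01 -2.076e+01  4.000e-02 -8.000e-02 -0.000e+00] open 0.0919
t 10.18 tcp [0.487  0.2095 0.1132] rot [-1.799e+02  1.000e-01  1.660e+01] row [-0.85   1.985 -0.009] [-0.0006  0.0005  0.0857]
```

>>> move_arm:
  motion:
    - [-0.2,0.5,0,0,0,0]
    - [-0.45,1,0,0,0,0]
    - [-0.45,1,0,0,0,0]

```text
time: 10.55
tool_pos: [0.4722, 0.0981, 0.1135]
tool_rot: [-3.14, 0.001, 0.286]
contact_force: [0.4, -0.0, -0.9]
opening: 0.0921
grip_force: 0.0
```

>>> move_arm:
  motion:
    - [-0.2,0.5,0,0,0,0.04]
    - [-0.4,0.985,0,0,0,0.086]
    - [-0.4,0.985,0,0,0,0.086]
    - [-0.4,0.985,0,0,0,0.086]
    - [-0.4,0.985,0,0,0,0.086]

```text
time: 11.18
tool_pos: [0.463, -0.0035, 0.1136]
tool_rot: [-3.139, 0.0, 0.023]
contact_force: [-0.0, -0.3, 0.2]
opening: 0.0919
grip_force: 0.0
```

```bash
python3 -c "
from h import *
to(.4622,-.005,.0138,1.2)
feel()"
```

```text
t 11.18 tcp [ 0.463  -0.0035  0.1136] rot [-179.9    0.     1.3] row [-0.008  0.017  0.998] [-0.0008  0.      0.0005]
t 11.18 [ 0.463  -0.0035  0.1136] rot [-179.9    0.     1.3] F [-0.03 -0.3   0.19] T world [-0.075  0.129 -0.013] T tool [-0.072 -0.131  0.014] F tool [-0.04  0.3  -0.19] q [-0.18  0.36  1.85  0.    0.93  1.37] eff [ -0.43 -39.22 -19.46   0.04  -0.07   0.  ] open 0.0919
```

>>> move_arm:
  motion:
    - [-0.01,0.015,0.4,0,0,0]
    - [-0.01,0.015,0.8,0,0,0]
    - [-0.01,0.015,0.99,0,0,0]
    - [-0.01,0.015,0.99,0,0,0]
    - [-0.01,0.015,0.99,0,0,0]

```text
time: 11.8
tool_pos: [0.4626, -0.0056, 0.0155]
tool_rot: [-3.14, -0.001, 0.021]
contact_force: [-0.5, -0.8, -0.6]
opening: 0.0914
grip_force: 0.0
```

>>> move_arm:
  motion:
    - [0,0,0,0,0,0]
    - [0,0,0,0,0,0]
    - [0,0,0,0,0,0]
    - [0,0,0,0,0,0]
    - [0,0,0,0,0,0]
    - [0,0,0,0,0,0]
  fingers: -1
  newtons: 55

```text
time: 12.55
tool_pos: [0.4621, -0.0061, 0.015]
tool_rot: [-3.139, -0.0, 0.02]
contact_force: [0.0, 2.3, 4.1]
opening: 0.0557
grip_force: 55.0
```

>>> move_arm:
  motion:
    - [0,0,-0.2,0,0,0]
    - [0,0,-0.5,0,0,0]
    - [0.2,0,-0.8,0,0,0]
    - [0.5,0,-1,0,0,0]
    - [0.8,0,-1,0,-0.05,0]
    - [0.9,0,-1,0,-0.1,0]
    - [0.9,0,-1,0,-0.15,0]
    - [0.9,0,-1,0,-0.175,0]
    - [0.9,0,-1,0,-0.175,0]
    - [0.9,0,-1,0,-0.175,0]
    - [0.9,0,-1,0,-0.175,0]
    - [0.9,0,-1,0,-0.175,0]

```text
time: 14.05
tool_pos: [0.5519, -0.0046, 0.1156]
tool_rot: [-3.139, 0.548, 0.021]
contact_force: [0.0, -0.1, -4.8]
opening: 0.0558
grip_force: 55.0
```

```bash
python3 -c "
from h import *
feel()"
```

```text
t 14.05 [ 0.5519 -0.0046  0.1156] rot [-179.9   31.4    1.2] F [ 0.   -0.05 -4.81] T world [-0.036 -0.437 -0.049] T tool [-0.014  0.437  0.064] F tool [2.51 0.06 4.1 ] q [-0.11  0.83  1.1  -0.07  1.76  1.45] eff [-0.000e+00 -6.496e+01 -2.225e+01 -3.100e-01  2.930e+00 -2.000e-02] open 0.0558
```

>>> move_arm:
  motion:
    - [0,0,0,0,0.05,0]
    - [0,0,0,0,0.1,0]
    - [0,0,0,0,0.15,0]
    - [0,0,0,0,0.2,0]
    - [0,0,0,0,0.25,0]
    - [0,0,0,0,0.3,0]
    - [0,0,0,0,0.35,0]
    - [0,0,0,0,0.35,0]
    - [0,0,0,0,0.35,0]
    - [0,0,0,0,0.35,0]
    - [0,0,0,0,0.35,0]
    - [0,0,0,0,0.35,0]

```text
time: 15.55
tool_pos: [0.5545, -0.0078, 0.125]
tool_rot: [-3.129, -0.535, 0.019]
contact_force: [0.1, 0.2, -3.6]
opening: 0.0559
grip_force: 55.0
```

```bash
python3 -c "
from h import *
feel();to(.4621,-.0061,.115,1.2)"
```

```text
t 15.55 [ 0.5545 -0.0078  0.125 ] rot [-179.3  -30.7    1.1] F [ 0.12  0.23 -3.57] T world [-0.088  0.773  0.002] T tool [-0.062 -0.775 -0.029] F tool [-1.71 -0.19  3.14] q [-0.23  0.31  2.06  0.53  0.28  0.84] eff [-1.000e-02 -3.791e+01 -2.006e+01  5.900e-01 -2.210e+00  2.000e-02] open 0.0559
t 15.55 tcp [ 0.5545 -0.0078  0.125 ] rot [-179.3  -30.7    1.1] row [-0.845 -0.04  -0.385] [-0.0038 -0.1704  0.0005]
```

>>> move_arm:
  motion:
    - [-0.2,0,-0.1,0,-0.05,0]
    - [-0.4,-0.01,-0.2,0,-0.1,0]
    - [-0.6,-0.02,-0.3,0,-0.15,0]
    - [-0.845,-0.04,-0.385,-0.004,-0.17,0]
    - [-0.845,-0.04,-0.385,-0.004,-0.17,0]
    - [-0.845,-0.04,-0.385,-0.004,-0.17,0]
    - [-0.845,-0.04,-0.385,-0.004,-0.17,0]

```text
time: 16.42
tool_pos: [0.4626, -0.0064, 0.1153]
tool_rot: [3.141, -0.003, 0.022]
contact_force: [-0.8, -0.6, -4.2]
opening: 0.0555
grip_force: 55.0
```

```bash
python3 -c "
from h import *
feel();to(.4621,-.0058,.015,1.2)"
```

```text
t 16.43 [ 0.4626 -0.0064  0.1153] rot [179.9  -0.2   1.3] F [-0.78 -0.56 -4.25] T world [-0.061  0.008 -0.04 ] T tool [-0.061 -0.01   0.04 ] F tool [-0.81  0.54  4.24] q [-0.18  0.36  1.85 -0.    0.93  1.37] eff [ 5.000e-02 -4.093e+01 -2.062e+01  3.000e-02  2.000e-02 -0.000e+00] open 0.0555
t 16.43 tcp [ 0.4626 -0.0064  0.1153] rot [179.9  -0.2   1.3] row [-0.008 -0.007  1.003] [ 0.0003 -0.001   0.0003]
```

The middle case shows the roll: the torque shift between tilts is about 0.24 N m less than the left one's, and it stays offset when level. Next I put it back and test the right case.

>>> move_arm:
  motion:
    - [0,0,0.3,0,0,0]
    - [0,0,0.6,0,0,0]
    - [-0.005,-0.005,0.85,0,0,0]
    - [-0.005,-0.005,0.95,0,0,0]
    - [-0.005,-0.005,1,0,0,0]
    - [-0.005,-0.005,1,0,0,0]
    - [-0.005,-0.005,1,0,0,0]

```text
time: 17.3
tool_pos: [0.4622, -0.0059, 0.0157]
tool_rot: [3.14, -0.003, 0.022]
contact_force: [0.2, -0.1, -4.8]
opening: 0.0559
grip_force: 55.0
```

>>> move_arm:
  motion:
    - [0,0,0,0,0,0]
    - [0,0,0,0,0,0]
    - [0,0,0,0,0,0]
    - [0,0,0,0,0,0]
    - [0,0,0,0,0,0]
  fingers: 1

```text
time: 17.92
tool_pos: [0.4615, -0.0058, 0.0151]
tool_rot: [3.141, -0.001, 0.022]
contact_force: [-1.2, -0.3, -0.5]
opening: 0.0917
grip_force: 0.0
```

>>> move_arm:
  motion:
    - [0,0,-0.3,0,0,0]
    - [0,0,-0.7,0,0,0]
    - [0,0,-1,0,0,0]
    - [0,0,-1,0,0,0]
    - [0,0,-1,0,0,0]

```text
time: 18.55
tool_pos: [0.4608, -0.0056, 0.1144]
tool_rot: [3.141, -0.0, 0.022]
contact_force: [-0.7, -0.2, -0.4]
opening: 0.092
grip_force: 0.0
```

```bash
python3 -c "
from h import *
feel()
c=snap('scene','s4.png');feel();print(cases(c));to(.4742,-.2328,.1138,24.7)"
```

```text
t 18.55 [ 0.4608 -0.0056  0.1144] rot [180.   -0.    1.3] F [-0.68 -0.16 -0.35] T world [-0.011  0.209  0.058] T tool [-0.006 -0.209 -0.058] F tool [-0.68  0.15  0.35] q [-0.18  0.36  1.85 -0.    0.93  1.37] eff [ 2.000e-02 -4.000e+01 -2.002e+01  4.000e-02 -1.000e-01  0.000e+00] open 0.092
t 18.6 [ 0.4606 -0.0056  0.1141] rot [180.    0.    1.3] F [-0.56  1.01  0.19] T world [-0.039  0.15   0.048] T tool [-0.035 -0.151 -0.048] F tool [-0.54 -1.02 -0.19] q [-0.18  0.36  1.85 -0.    0.93  1.37] eff [ 2.000e-02 -3.973e+01 -1.976e+01  4.000e-02 -9.000e-02  0.000e+00] open 0.0918
[(0.4882, 0.2101, 0.059, 161, 59, 16.6, 1473), (0.4618, -0.0046, 0.0598, 162, 57, 1.4, 1317), (0.4738, -0.2317, 0.0596, 162, 57, 24.6, 1315)]
t 18.6 tcp [ 0.4606 -0.0056  0.1141] rot [180.    0.    1.3] row [0.086 2.274 0.004] [ 0.0002  0.0002 -0.1302]
```

>>> move_arm:
  motion:
    - [0,0.5,0,0,0,-0.055]
    - [0,1,0,0,0,-0.11]
    - [0,1,0,0,0,-0.165]
    - [0,1,0,0,0,-0.222]
    - [0,1,0,0,0,-0.222]

```text
time: 19.23
tool_pos: [0.4629, -0.1056, 0.114]
tool_rot: [-3.141, 0.001, 0.718]
contact_force: [0.8, 0.1, 0.2]
opening: 0.0917
grip_force: 0.0
```

>>> move_arm:
  motion:
    - [-0.4,0.5,0,0,0,0.05]
    - [-0.75,1,0,0,0,0.092]
    - [-0.75,1,0,0,0,0.092]
    - [-0.75,1,0,0,0,0.092]
    - [-0.75,1,0,0,0,0.092]

```text
time: 19.85
tool_pos: [0.4728, -0.2288, 0.115]
tool_rot: [3.141, -0.0, 0.431]
contact_force: [0.5, -0.6, 0.1]
opening: 0.092
grip_force: 0.0
```

```bash
python3 -c "
from h import *
to(.4742,-.2326,.0142,24.7)
feel()"
```

```text
t 19.85 tcp [ 0.4728 -0.2288  0.115 ] rot [180.   -0.   24.7] row [-0.004  0.04   1.008] [ 0.0001 -0.0001  0.    ]
t 19.85 [ 0.4728 -0.2288  0.115 ] rot [180.   -0.   24.7] F [ 0.55 -0.57  0.06] T world [-0.064  0.172  0.065] T tool [ 0.014 -0.183 -0.065] F tool [ 0.26  0.75 -0.06] q [-0.6   0.46  1.68  0.    1.    0.54] eff [-5.100e-01 -4.507e+01 -2.074e+01  5.000e-02 -2.000e-02  2.000e-02] open 0.092
```

>>> move_arm:
  motion:
    - [0,0.04,0.3,0,0,0]
    - [0,0.04,0.7,0,0,0]
    - [0,0.04,1,0,0,0]
    - [0,0.04,1,0,0,0]
    - [0,0.04,1,0,0,0]

```text
time: 20.48
tool_pos: [0.4756, -0.2338, 0.0164]
tool_rot: [3.139, -0.002, 0.431]
contact_force: [0.2, -0.2, -0.3]
opening: 0.0917
grip_force: 0.0
```

>>> move_arm:
  motion:
    - [0,0,0,0,0,0]
    - [0,0,0,0,0,0]
    - [0,0,0,0,0,0]
    - [0,0,0,0,0,0]
    - [0,0,0,0,0,0]
    - [0,0,0,0,0,0]
  fingers: -1
  newtons: 55

```text
time: 21.22
tool_pos: [0.4746, -0.2336, 0.0154]
tool_rot: [3.141, -0.001, 0.43]
contact_force: [-2.0, 3.3, 5.0]
opening: 0.0557
grip_force: 55.0
```

>>> move_arm:
  motion:
    - [0,0,-0.2,0,0,0]
    - [0,0,-0.5,0,0,0]
    - [0,0,-0.8,0,0,0]
    - [0,0,-1,0,0,0]
    - [0,0,-1,0,-0.05,0]
    - [0,0,-1,0,-0.1,0]
    - [0,0,-1,0,-0.15,0]
    - [0,0,-1,0,-0.175,0]
    - [0,0,-1,0,-0.175,0]
    - [0,0,-1,0,-0.175,0]
    - [0,0,-1,0,-0.175,0]
    - [0,0,-1,0,-0.175,0]

```text
time: 22.72
tool_pos: [0.4745, -0.2344, 0.1159]
tool_rot: [3.139, 0.548, 0.428]
contact_force: [0.0, -0.2, -4.8]
opening: 0.0556
grip_force: 55.0
```

```bash
python3 -c "
from h import *
feel()"
```

```text
t 22.73 [ 0.4745 -0.2344  0.1159] rot [179.9  31.4  24.5] F [ 0.01 -0.25 -4.83] T world [ 0.263 -0.549 -0.027] T tool [0.024 0.608 0.018] F tool [2.43 0.22 4.17] q [-0.38  0.71  1.35 -0.39  1.48  0.88] eff [ 3.000e-02 -5.864e+01 -2.110e+01 -1.920e+00  2.350e+00 -2.000e-02] open 0.0556
```

>>> move_arm:
  motion:
    - [0,0,0,0,0.05,0]
    - [0,0,0,0,0.1,0]
    - [0,0,0,0,0.15,0]
    - [0,0,0,0,0.2,0]
    - [0,0,0,0,0.25,0]
    - [0,0,0,0,0.3,0]
    - [0,0,0,0,0.35,0]
    - [0,0,0,0,0.35,0]
    - [0,0,0,0,0.35,0]
    - [0,0,0,0,0.35,0]
    - [0,0,0,0,0.35,0]
    - [0,0,0,0,0.35,0]

```text
time: 24.22
tool_pos: [0.4751, -0.2336, 0.1154]
tool_rot: [3.139, -0.55, 0.433]
contact_force: [-0.4, 0.3, -4.0]
opening: 0.0557
grip_force: 55.0
```

```bash
python3 -c "
from h import *
feel();to(.4746,-.2336,.1155,24.6)"
```

```text
t 24.23 [ 0.4751 -0.2336  0.1154] rot [179.9 -31.5  24.8] F [-0.37  0.29 -4.  ] T world [-0.381  0.792 -0.061] T tool [-0.044 -0.879  0.043] F tool [-2.28 -0.42  3.3 ] q [-0.92  0.41  1.95  0.77  0.82 -0.34] eff [ 4.000e-02 -4.123e+01 -1.827e+01  2.210e+00  1.080e+00  3.000e-02] open 0.0557
t 24.23 tcp [ 0.4751 -0.2336  0.1154] rot [179.9 -31.5  24.8] row [-0.004 -0.002 -0.003] [ 0.0004 -0.1752  0.0009]
```

Left reads 1.41, right 1.43 and middle 1.18 N m, so the middle case is the rattler. Next I stand the right case back.

>>> move_arm:
  motion:
    - [0,0,0,0,-0.05,0]
    - [0,0,0,0,-0.1,0]
    - [0,0,0,0,-0.15,0]
    - [0,0,0,0,-0.175,0]
    - [0,0,0,0,-0.175,0]
    - [0,0,0,0,-0.175,0]

```text
time: 24.98
tool_pos: [0.4743, -0.2336, 0.115]
tool_rot: [3.141, -0.002, 0.43]
contact_force: [0.0, -0.0, -4.7]
opening: 0.0559
grip_force: 55.0
```

>>> move_arm:
  motion:
    - [0,0,0.3,0,0,0]
    - [0,0,0.6,0,0,0]
    - [0,0,0.85,0,0,0]
    - [0,0,0.95,0,0,0]
    - [0,0,1,0,0,0]
    - [0,0,1,0,0,0]
    - [0,0,1,0,0,0]

```text
time: 25.85
tool_pos: [0.4753, -0.2344, 0.0161]
tool_rot: [3.139, -0.002, 0.43]
contact_force: [-0.0, -0.5, -5.6]
opening: 0.0557
grip_force: 55.0
```

>>> move_arm:
  motion:
    - [0,0,0,0,0,0]
    - [0,0,0,0,0,0]
    - [0,0,0,0,0,0]
    - [0,0,0,0,0,0]
    - [0,0,0,0,0,0]
  fingers: 1

```text
time: 26.48
tool_pos: [0.4749, -0.2341, 0.0153]
tool_rot: [3.14, -0.001, 0.43]
contact_force: [0.1, -0.2, -0.1]
opening: 0.0914
grip_force: 0.0
```

>>> move_arm:
  motion:
    - [0,0,-0.3,0,0,0]
    - [0,0,-0.7,0,0,0]
    - [0,0,-1,0,0,0]
    - [0,0,-1,0,0,0]
    - [0,0,-1,0,0,0]

```text
time: 27.1
tool_pos: [0.4743, -0.2336, 0.1146]
tool_rot: [3.141, -0.0, 0.43]
contact_force: [-0.1, 0.4, -0.8]
opening: 0.0918
grip_force: 0.0
```

```bash
python3 -c "
from h import *
c=snap('scene','s5.png');feel();print(cases(c));to(.4619,-.0052,.1138,1.2)"
```

```text
t 27.15 [ 0.4741 -0.2335  0.1142] rot [-180.     0.    24.7] F [ 0.15 -0.19 -0.73] T world [-0.053  0.131  0.003] T tool [ 0.006 -0.141 -0.003] F tool [0.06 0.24 0.73] q [-0.6   0.47  1.67  0.    1.01  0.54] eff [ 2.000e-02 -4.654e+01 -2.110e+01  8.000e-02 -3.000e-02  0.000e+00] open 0.0918
[(0.4874, 0.2105, 0.059, 163, 59, 16.1, 1472), (0.4617, -0.0048, 0.0598, 162, 56, 1.5, 1314), (0.4753, -0.2339, 0.0595, 162, 57, 24.6, 1321)]
t 27.15 tcp [ 0.4741 -0.2335  0.1142] rot [-180.     0.    24.7] row [ 0.842 -2.126  0.005] [-1.000e-04  1.000e-04  1.304e-01]
```

View pics/s5.png

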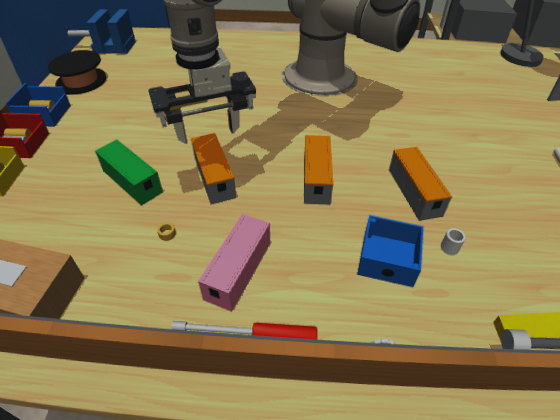

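All three cases stand in their places, seen at (213,167), (318,169) and (420,182). The box and fittings have not moved.

>>> move_arm:
  motion:
    - [0.42,-0.5,0,0,0,0.055]
    - [0.84,-1,0,0,0,0.11]
    - [0.84,-1,0,0,0,0.167]
    - [0.84,-1,0,0,0,0.167]

```text
time: 27.65
tool_pos: [0.5089, -0.1068, 0.1141]
tool_rot: [3.141, 0.001, -0.09]
contact_force: [0.3, -0.8, 0.3]
opening: 0.0919
grip_force: 0.0
```

>>> move_arm:
  motion:
    - [-0.28,-0.5,0,0,0,-0.02]
    - [-0.56,-0.975,0,0,0,-0.036]
    - [-0.56,-0.975,0,0,0,-0.036]
    - [-0.56,-0.975,0,0,0,-0.036]
    - [-0.56,-0.975,0,0,0,-0.036]

```text
time: 28.28
tool_pos: [0.4634, -0.007, 0.1149]
tool_rot: [3.14, -0.002, 0.018]
contact_force: [0.1, -0.8, 0.2]
opening: 0.0917
grip_force: 0.0
```

```bash
python3 -c "
from h import *
to(.4618,-.0054,.0142,1.3)"
```

```text
t 28.27 tcp [ 0.4634 -0.007   0.1149] rot [ 1.799e+02 -1.000e-01  1.000e+00] row [-0.017 -0.018  1.007] [ 0.0004 -0.0005 -0.0014]
```

>>> move_arm:
  motion:
    - [-0.01,-0.01,0.3,0,0,0]
    - [-0.015,-0.015,0.7,0,0,0]
    - [-0.015,-0.015,1,0,0,0]
    - [-0.015,-0.015,1,0,0,0]
    - [-0.015,-0.015,1,0,0,0]

```text
time: 28.9
tool_pos: [0.4622, -0.005, 0.0158]
tool_rot: [3.14, -0.003, 0.018]
contact_force: [-0.3, -0.8, 0.9]
opening: 0.0916
grip_force: 0.0
```

>>> move_arm:
  motion:
    - [0,0,0,0,0,0]
    - [0,0,0,0,0,0]
    - [0,0,0,0,0,0]
    - [0,0,0,0,0,0]
    - [0,0,0,0,0,0]
    - [0,0,0,0,0,0]
  fingers: -1
  newtons: 60

```text
time: 29.65
tool_pos: [0.4616, -0.0045, 0.0154]
tool_rot: [3.14, -0.002, 0.019]
contact_force: [-1.0, -3.2, 5.4]
opening: 0.0558
grip_force: 60.0
```

>>> move_arm:
  motion:
    - [0,0,-0.2,0,0,0]
    - [0,0,-0.5,0,0,0]
    - [0,0,-0.8,0,0,0]
    - [0,0,-1,0,0,0]
    - [0,0,-1,0,0,0]

```text
time: 30.28
tool_pos: [0.4616, -0.0041, 0.1155]
tool_rot: [3.141, -0.003, 0.019]
contact_force: [0.1, 0.1, -5.0]
opening: 0.0559
grip_force: 60.0
```

```bash
python3 -c "
from h import *
to(.6738,.130,.159,1.3)"
```

```text
t 30.27 tcp [ 0.4616 -0.0041  0.1155] rot [179.9  -0.2   1.1] row [ 2.148 -1.3   -0.429] [ 0.0003 -0.001  -0.0012]
```

Moving slowly now (2.15 forward, 1.3 left, 0.43 up).

>>> move_arm:
  motion:
    - [0.2,-0.1,-0.25,0,0,0]
    - [0.4,-0.25,-0.45,0,0,0]
    - [0.6,-0.4,-0.45,0,0,0]
    - [0.8,-0.5,-0.45,0,0,0]
    - [1,-0.6,-0.45,0,0,0]

```text
time: 30.9
tool_pos: [0.5596, 0.0583, 0.1578]
tool_rot: [3.141, 0.002, 0.019]
contact_force: [0.3, 0.2, -5.1]
opening: 0.0557
grip_force: 60.0
```

>>> move_arm:
  motion:
    - [0.2,-0.1,0,0,0,0]
    - [0.4,-0.25,0,0,0,0]
    - [0.6,-0.4,0,0,0,0]
    - [0.8,-0.5,0,0,0,0]
    - [1,-0.6,0,0,0,0]
    - [1,-0.6,0,0,0,0]

```text
time: 31.65
tool_pos: [0.6587, 0.1203, 0.1569]
tool_rot: [3.141, 0.002, 0.02]
contact_force: [0.6, 2.4, -4.3]
opening: 0.0559
grip_force: 60.0
```

```bash
python3 -c "
from h import *
to(.6738,.130,.159,1.3)"
```

```text
t 31.65 tcp [0.6587 0.1203 0.1569] rot [1.8e+02 1.0e-01 1.1e+00] row [ 0.153 -0.094 -0.021] [ 0.0003  0.0008 -0.001 ]
```

>>> move_arm:
  motion:
    - [0.07,-0.04,-0.01,0,0,0]
    - [0.15,-0.094,-0.02,0,0,0]
    - [0.15,-0.094,-0.02,0,0,0]
    - [0.15,-0.094,-0.02,0,0,0]
    - [0.15,-0.094,-0.02,0,0,0]
    - [0.15,-0.094,-0.02,0,0,0]
    - [0.15,-0.094,-0.02,0,0,0]
    - [0.15,-0.094,-0.02,0,0,0]

```text
time: 32.65
tool_pos: [0.6737, 0.1293, 0.1623]
tool_rot: [3.141, -0.002, 0.019]
contact_force: [-0.4, -1.0, -5.0]
opening: 0.0559
grip_force: 60.0
```

```bash
python3 -c "
from h import *
c=snap('scene','s6.png');d=snap('top','t6.png');feel();to(.6738,.130,.159,1.3)
P=cloud(c);hsv=cv2.cvtColor(c['image'],cv2.COLOR_RGB2HSV)
def rect(m,n):
    q=P[m]; print(n,len(q),np.round(np.percentile(q[:,2],[2,50,98]),4) if len(q) else '',cv2.minAreaRect(q[:,:2].astype(np.float32)*1000))
near=(abs(P[...,0]-.67)<.13)&(abs(P[...,1]-.13)<.09)
rect(near&(P[...,2]>.048)&(P[...,2]<.065),'box rim')
rect(near&(P[...,2]>.1)&(P[...,2]<.215)&(P[...,0]>.72),'case far end')
rect(near&(hsv[...,0]>=8)&(hsv[...,0]<=22)&(hsv[...,1]>150)&(P[...,2]>.19)&(P[...,2]<.22),'lid')
print(cases(c))"
```

```text
t 32.75 [0.6737 0.1293 0.1623] rot [ 1.799e+02 -1.000e-01  1.100e+00] F [ 0.81  0.39 -4.07] T world [-0.083  0.097  0.065] T tool [-0.081 -0.098 -0.065] F tool [ 0.82 -0.38  4.07] q [ 0.08  0.69  1.11 -0.    1.34  1.63] eff [-1.000e-02 -6.369e+01 -2.675e+01  4.000e-02 -1.000e-02 -0.000e+00] open 0.0557
t 32.75 tcp [0.6737 0.1293 0.1623] rot [ 1.799e+02 -1.000e-01  1.100e+00] row [ 0.001 -0.007  0.033] [ 0.0003 -0.0005 -0.0012]
box rim 508 [0.0483 0.0528 0.0555] ((672.6096801757812, 131.47335815429688), (100.93350982666016, 105.73606872558594), 78.07796478271484)
case far end 1998 [0.1483 0.1932 0.208 ] ((737.6664428710938, 131.54708862304688), (58.5866813659668, 35.1097526550293), 89.82624816894531)
lid 1856 [0.2026 0.2064 0.208 ] ((686.4723510742188, 138.54750061035156), (72.31046295166016, 146.67247009277344), 76.95384979248047)
[(0.4747, -0.2343, 0.0596, 165, 57, 24.5, 1319)]
```

View pics/s6.png

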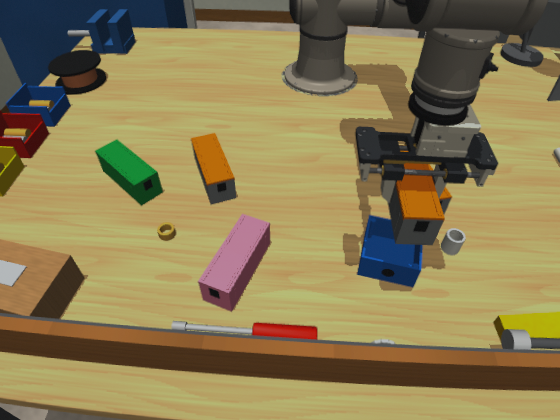

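The case hangs level over the blue box: case at about (416,205), box at (390,250). Its underside is about 94 mm above the rim, so one small trim puts it mid-band.

>>> move_arm:
  motion:
    - [0,-0.01,0.03,0,0,0]
    - [0,-0.01,0.03,0,0,0]
    - [0,-0.01,0.03,0,0,0]
    - [0,-0.01,0.03,0,0,0]
    - [0,-0.01,0.03,0,0,0]
    - [0,-0.01,0.03,0,0,0]
    - [0,-0.01,0.03,0,0,0]
    - [0,-0.01,0.03,0,0,0]

```text
time: 33.75
tool_pos: [0.6736, 0.1303, 0.1593]
tool_rot: [3.141, -0.001, 0.019]
contact_force: [-0.2, 0.3, -4.9]
opening: 0.0558
grip_force: 60.0
```

```bash
python3 -c "
from h import *
feel(); print(robot.hand_in())"
```

```text
t 33.75 [0.6736 0.1303 0.1593] rot [ 1.799e+02 -1.000e-01  1.100e+00] F [-0.18  0.28 -4.92] T world [-0.028  0.115 -0.031] T tool [-0.026 -0.116  0.03 ] F tool [-0.19 -0.29  4.92] q [ 0.08  0.69  1.12 -0.    1.33  1.63] eff [ 0.000e+00 -6.373e+01 -2.670e+01  4.000e-02 -1.000e-02 -0.000e+00] open 0.0558
the job is handed in; nothing more can be done
None
```

The middle case is the rattler: I handed in at 33.8 s holding it level over the blue box, about 90 mm above the rim, with the left and right cases back in their places and the box and fittings untouched.

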